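# Stow the consumables for the drive

## Robot

A 6-joint arm with a two-finger parallel gripper is mounted at the origin on a cart in front of the work surface, level with it; the furniture and walls round the work are solid. World frame = base frame: x ahead of the robot, y to its left, z up, the work surface at z = 0. Lengths are in m, angles in rad, forces in N, time in s.
With the tool pointing down it reaches from about 0.325 to 0.775 m from the base axis. Payload 5.5 kg.
Tool frame: the origin (TCP) lies between the finger pads; the fingertips stand 11 mm ahead of it and the grasp point (between the pads) lies 8 mm behind it; z points along the fingers, y is the line along which they close (so a half turn about z gives the same grasp; the last joint's range is limited). The gripper opens to 88 mm and grips with 3 to 60 N. Pads are 20 mm wide; open, the fingers measure 115 mm over their backs; the gripper's body (75 mm by 178 mm) begins 61 mm behind the grasp point.
Start: joints at [1.17, 0.091, 1.231, -0, 1.82, -0.057], TCP at [0.202, 0.565, 0.2] pointing down, gripper open.
Joint ranges: [-2.87, 2.87], [-0.86, 2.18], [0.17, 2.46], [-1.51, 4.65], [0.06, 2.69], [-2.65, 2.65]. Speed limits (rad/s): [2.57, 2.57, 3.01, 3.14, 3.14, 3.14].

## Interface

Orientations are given as a unit quaternion [w, x, y, z].
In Python, from rig import sensors, viewer, bot gives the robot as it stands.
- The arm moves only by the shell command python3 -m jog 'ROWS' [FORCE]. ROWS is JSON, a list of rows, each a list of 3 entries, a list of its own where there are three numbers: the shift along the tool's x, y, z in mm, then the turn, a rotation vector about the tool's x, y, z in rad, then the opening, from -1 (shut) to 1 (fully open). A call has 1 to 12 rows; each row is the pose to reach, as a shift and turn from the pose commanded when the call began, along the tool's axes at that moment; what a row does not reach only later rows make up. A row lasts 1/12 s, in which the tool goes at most 41.7 mm and 7.16 degrees, less where a joint would pass 70% of its speed; a pose out of reach is approached as far as the arm can. A call with a gripper value outside its range is refused whole. The fingers move at their own pace and stop on an object; FORCE is the grip in N (left out, the last holds). Time passes only in rows, so rows that repeat a pose let the fingers close. It gives the time, the measured TCP pose, the force, the opening and the grip force at its end, in the units of the state.
- sensors.sense(): the state, without advancing time (a new reading comes with each control period).
- viewer.read_camera(name): name is "side" or "top"; returns the picture (400x640x3 uint8, blue, green, red); there is no depth.
- viewer.camera_params(name): a dict with "K" (3x3 intrinsics, pixels), "position" and "rotation" of the camera in the world. Camera axes: x right, y down, z forward; pixel columns grow to the right and rows downward; lengths in m; the calibration is good to about 2 mm. A picture is of the moment at which its call begins. camera_params takes no time and is no camera call.
- bot.job_done(): hands the job in; it is judged then, once.
The state is a dict: "t": time; "q": joint angles; "joint_vel": joint speeds; "joint_torque": joint torques, N m; "tcp_pos": TCP position; "tcp_rot": TCP orientation; "ft_force": force on the tool from outside, world axes, zero at the start; "wrist_torque": the same for the moment, N m; "gripper_width": finger opening in m; "finger_force": force on a finger pad.
Only numpy, scipy, OpenCV 4.12 (cv2) and the standard library are available. Lean on these libraries where they do the work, as an engineer would, in place of code of your own. Each camera call takes 0.05 s, during which the arm holds its last target. There are 200 camera calls.

## Task

The van is about to leave, so stow the loose consumables in the two cradles in neat, centred piles. In the long cradle lay the lens tissue booklet flat on the pad, lengthwise between the stops, then the cover glass box on it the same way round, then the roll of tape flat on top; in the square cradle set the lancet carton upright on the pad, square with the stops, and the culture dish flat on top of it. Do not disturb the hand gel bottle or the dropper bottle at the back.

Things in the scene. Friction and masses are not known exactly. Their poses are not given: they have to be found in the camera images.
- long_cradle_pad (a point): long stowage cradle: low grey plastic base 126 x 80 mm with a ribbed black rubber pad, and a raised stop (12 mm high above the worktop, 7 mm thick) across each end of its x axis, 112 mm apart inside; open at both y sides; the pad's top lies 5 mm above the worktop. Fixed to the worktop. This point is the centre of the pad's top; x runs lengthwise from stop to stop, z up
- square_cradle_pad (a point): square stowage cradle: the same but shorter, base 98 x 80 mm, its stops 84 mm apart inside (also 12 mm high, 7 mm thick); open at both y sides; the pad's top lies 5 mm above the worktop. Fixed to the worktop. This point is the centre of the pad's top; x runs lengthwise from stop to stop, z up
- tissue_booklet_centre (a point): lens tissue booklet: thin flat cream booklet with a dark green band, 93 mm (its x) x 66 mm (its y) x 9 mm high, rigid. Point at its centre, 4.5 mm above its underside; z up
- cover_glass_box_centre (a point): cover glass box: flat oblong closed carton, pink and white, 96 mm (its x) x 48 mm (its y) x 20 mm high. Point at its centre, 10 mm above its underside; z up
- tape_centre (a point): roll of masking tape lying flat: pale ring, 54 mm across, 19 mm high. Point at its centre, 9.5 mm above its underside; z up
- carton_centre (a point): lancet carton: square white carton with a red band, 66 x 66 mm (along its x and y), 46 mm high. Point at its centre, 23 mm above its underside; z up
- culture_dish_centre (a point): culture dish: round flat lidded white dish (the lid stays on), 60 mm across, 14 mm high. Point at its centre, 7 mm above its underside; z up
- gel_bottle_centre (a point): bystander: hand gel bottle with a screw cap, 34 x 50 x 123 mm, standing at the back. Point 61.5 mm above its underside; z up
- oil_bottle_centre (a point): bystander: small dropper bottle, 35 mm round, 86 mm high, standing at the back. Point 43 mm above its underside; z up

How it is judged:
At the end, for the whole second after the job is handed in: Booklet and carton on their cradle pads, centres within 12 mm and turned within 0.2 rad; box on booklet, tape on box, dish on carton likewise centred (box within 0.2 rad of booklet); all at their proper height (3 mm), level and right way up (0.12 rad), released, at rest (horizontal distance between tissue_booklet_centre and long_cradle_pad below 0.012 m and z of tissue_booklet_centre in the frame of long_cradle_pad between 0.0015 and 0.0075 m and horizontal distance between carton_centre and square_cradle_pad below 0.012 m and z of carton_centre in the frame of square_cradle_pad between 0.02 and 0.026 m and z of cover_glass_box_centre in the frame of long_cradle_pad between 0.016 and 0.022 m and z of tape_centre in the frame of long_cradle_pad between 0.0355 and 0.0415 m and z of culture_dish_centre in the frame of square_cradle_pad between 0.05 and 0.056 m and horizontal distance between cover_glass_box_centre and tissue_booklet_centre below 0.012 m and horizontal distance between tape_centre and cover_glass_box_centre below 0.012 m and horizontal distance between culture_dish_centre and carton_centre below 0.012 m and angle between the x axis of tissue_booklet_centre and the x axis of long_cradle_pad, either way round below 0.2 rad and angle between the x axis of cover_glass_box_centre and the x axis of tissue_booklet_centre, either way round below 0.2 rad and (angle between the x axis of carton_centre and the x axis of square_cradle_pad, either way round below 0.2 rad or angle between the x axis of carton_centre and the y axis of square_cradle_pad, either way round below 0.2 rad) and angle between each of tissue_booklet_centre, cover_glass_box_centre, tape_centre, carton_centre, culture_dish_centre's own z axis and vertical below 0.12 rad and linear speed of each of tissue_booklet, cover_glass_box, tape, carton, culture_dish below 0.02 m/s); the robot touches nothing.
It fails at once if the hand gel bottle was shifted by more than 25 mm or tipped (distance of gel_bottle_centre from where it was at the start of the episode above 0.025 m or angle between gel_bottle_centre's own z axis and vertical above 0.4 rad).
It fails at once if the dropper bottle was shifted by more than 25 mm or tipped (distance of oil_bottle_centre from where it was at the start of the episode above 0.025 m or angle between oil_bottle_centre's own z axis and vertical above 0.4 rad).
It also fails if it takes over 99 s, if anything falls off the work surface, if the arm or the gripper's body presses on something with over 40 N, if the wrist force passes 120 N, or if a joint passes its speed limit or range.

## Working session

There is one attempt and no reset: what is moved stays moved. The work goes in short steps, Python scripts to look and compute and a shell command to move; the robot and the scene stay as the last step left them, time stands still between calls to the robot, and variables do not carry over. Pictures are saved under pics/ and viewed, at most 14 in all, crops included, and the job is handed in when it is done.

```bash
ls; mkdir -p pics
python3 - <<'E'
from rig import sensors, viewer, bot
import cv2
for n in("top","side"):
    cv2.imwrite(f"pics/{n}0.png",viewer.read_camera(n)); p=viewer.camera_params(n); print(n,p)
s=sensors.sense();print(s)
E
```

```text
pics
top {'K': array([[433.93833677,   0.        , 322.99978268],
       [  0.        , 433.93833677, 203.4014003 ],
       [  0.        ,   0.        ,   1.        ]]), 'position': array([0.37613491, 0.07254233, 1.34653192]), 'rotation': array([-0.05176887,  0.70586463, -0.70431263,  0.05494388])}
side {'K': array([[499.96807982,   0.        , 322.63768935],
       [  0.        , 499.96807982, 199.59462272],
       [  0.        ,   0.        ,   1.        ]]), 'position': array([0.71069045, 0.8829205 , 0.91025385]), 'rotation': array([-0.0358195 ,  0.06149283,  0.92101517, -0.38297082])}
{'t': 0.1, 'q': array([ 1.17029765e+00,  9.17790787e-02,  1.23175470e+00, -9.54663184e-06,
        1.81982072e+00, -5.67282918e-02]), 'joint_vel': array([ 1.01287820e-03, -1.14035991e-03, -3.44458409e-03, -1.01463360e-03,
       -4.16548194e-04,  8.40693792e-05]), 'joint_torque': array([ 1.49829477e-03, -4.47858596e+01, -4.07568169e+01,  6.98718661e-02,
        2.84860568e-02, -1.05913218e-04]), 'tcp_pos': array([0.20212234, 0.56459843, 0.19852877]), 'tcp_rot': array([-1.95134474e-04,  1.71041155e-01,  9.85263491e-01, -8.59051339e-04]), 'ft_force': array([-0.64426022, -0.47929319, -0.23996474]), 'wrist_torque': array([-0.02000834,  0.03476265, -0.02760198]), 'finger_force': 0.0, 'gripper_width': 0.08782430645154869}
```

View pics/top0.png

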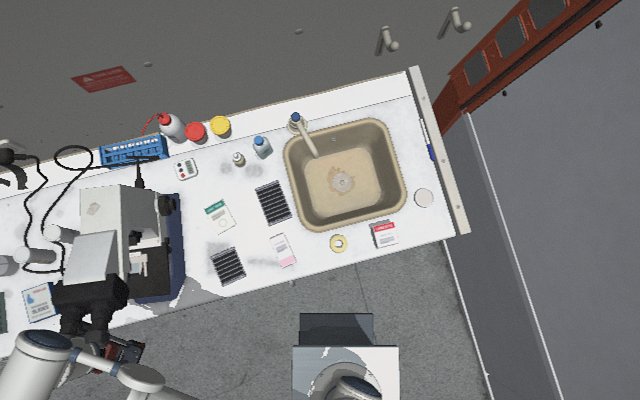

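View pics/side0.png

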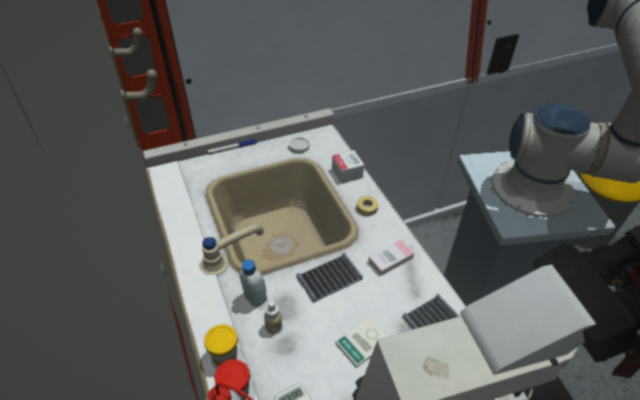

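The top view shows (col,row) the booklet near (217,215), the long cradle (272,202), the square cradle (228,266), the box (283,250), tape (338,243), carton (384,234) and dish (424,198). The bottles are at (262,146) and (238,158), and the side view agrees. Next I'll zoom in to outline them.

```bash
cat > h.py <<'E'
import numpy as np, cv2
from scipy.spatial.transform import Rotation as R
from rig import sensors, viewer
def rot(q): return R.from_quat([q[1],q[2],q[3],q[0]])
def ray(cam,uv,z):
    p=viewer.camera_params(cam); d=rot(p["rotation"]).apply(np.linalg.inv(p["K"])@[uv[0],uv[1],1])
    o=p["position"]; return o+d*(z-o[2])/d[2]
def proj(cam,X):
    p=viewer.camera_params(cam); c=p["K"]@rot(p["rotation"]).inv().apply(np.array(X)-p["position"]); return c[:2]/c[2]
def towards(xy,z,yaw=None):
    """shift in tool frame (mm) to TCP target; yaw = wanted tool-y direction in world (rad), shortest turn about tool z"""
    s=sensors.sense(); r=rot(s["tcp_rot"]); d=r.inv().apply(np.array([xy[0],xy[1],z])-s["tcp_pos"])*1000
    y=r.apply([0,1,0]); a=np.arctan2(y[1],y[0]); t=None
    if yaw is not None:
        t=-((yaw-a+np.pi/2)%np.pi-np.pi/2)  # tool z down
    print("shift",d.round(1),"turn z",t,"y-dir",a,"q6",s["q"][5],"tilt",r.apply([0,0,1]).round(3),"t",s["t"])
E
python3 - <<'E'
from h import *
im=cv2.imread("pics/top0.png")
c=im[165:290,195:445]; cv2.imwrite("pics/topz.png",cv2.resize(c,None,fx=3.2,fy=3.2,interpolation=cv2.INTER_CUBIC))
s=cv2.imread("pics/side0.png")[130:370,250:480];cv2.imwrite("pics/sidez.png",cv2.resize(s,None,fx=2.5,fy=2.5,interpolation=cv2.INTER_CUBIC))
for n,uv in dict(book=(217,215),long=(272,202),sq=(228,266),box=(283,250),tape=(338,243),carton=(384,234),dish=(424,198),gel=(262,146),oil=(238,158)).items(): print(n,ray("top",uv,0).round(3))
E
```

```text
book [0.544 0.398 0.   ]
long [0.585 0.227 0.   ]
sq [0.386 0.358 0.   ]
box [0.435 0.19  0.   ]
tape [0.457 0.02  0.   ]
carton [ 0.485 -0.123  0.   ]
dish [ 0.599 -0.251  0.   ]
gel [0.766 0.262 0.   ]
oil [0.727 0.338 0.   ]
```

View pics/topz.png

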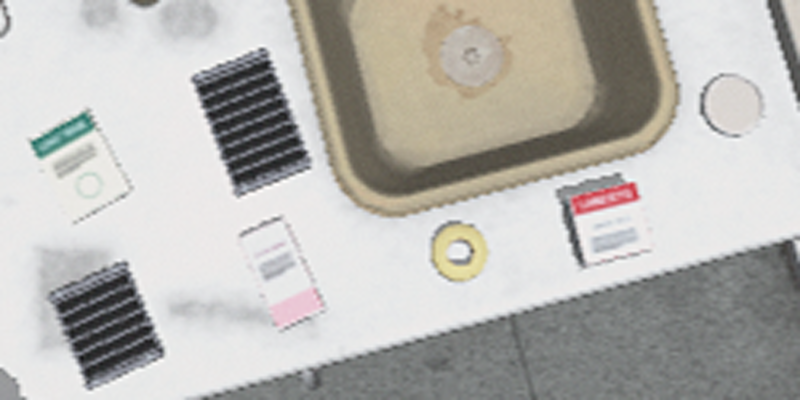

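View pics/sidez.png

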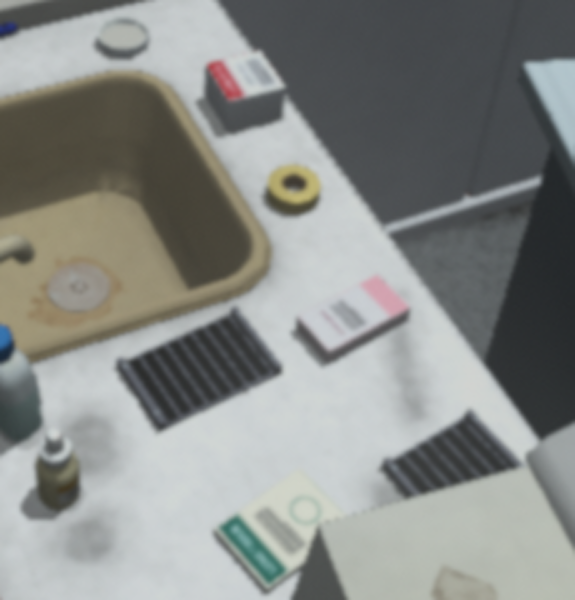

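Run:
```python
from h import *
T=lambda L:[(u/3.2+195,v/3.2+165) for u,v in L]
S=lambda L:[(u/2.5+250,v/2.5+130) for u,v in L]
def rep(n,cam,L,z):
    P=np.array([ray(cam,p,z)[:2] for p in L]); c=P.mean(0); 
    if len(L)==4:
        e=[P[(i+1)%4]-P[i] for i in range(4)]
        print(n,cam,c.round(4),"len",[round(float(np.linalg.norm(x))*1000) for x in e],"dir",[round(float(np.arctan2(x[1],x[0])%np.pi),2) for x in e])
    else: print(n,cam,c.round(4))
rep("book","top",T([(90,108),(30,140),(78,222),(132,188)]),.009)
rep("book","side",S([(215,530),(300,472),(348,517),(268,590)]),.009)
rep("long","top",T([(195,75),(265,48),(311,168),(238,195)]),.01)
rep("long","side",S([(118,365),(238,310),(282,370),(160,428)]),.01)
rep("sq","top",T([(50,293),(127,262),(163,353),(92,388)]),.01)
rep("box","top",T([(243,233),(284,215),(326,308),(282,330)]),.02)
rep("box","side",S([(297,322),(378,275),(410,310),(328,352)]),.02)
rep("carton","top",T([(570,192),(635,180),(653,246),(588,267)]),.046)
rep("carton","side",S([(205,65),(258,52),(285,85),(232,102)]),.046)
rep("tape","top",T([(459,251)]),.019);rep("tape","side",S([(293,186)]),.019)
rep("dish","top",T([(733,104)]),.014);rep("dish","side",S([(122,36)]),.014)
for z in(0.02,.1,.2,.3): print("scope",z,[ray("top",p,z)[:2].round(3) for p in((183,200),(178,210),(165,205),(186,295))])
rail=[ray("top",p,.05)[:2].round(3) for p in((418,100),(455,235))];print(rail)
# dark cradle masks
im=cv2.imread("pics/top0.png");m=(im.max(2)<110).astype(np.uint8)
for (a,b,c,d) in((250,175,296,229),(208,243,250,290)):
    mm=cv2.morphologyEx(m[b:d,a:c],cv2.MORPH_CLOSE,np.ones((5,5)));n,l,st,ce=cv2.connectedComponentsWithStats(mm);k=1+st[1:,4].argmax()
    pts=np.argwhere(l==k)[:,::-1].astype(np.float32);r=cv2.minAreaRect(pts);q=cv2.boxPoints(r)+[a,b];rep("mask","top",q,.006)
    print(ray("top",ce[k]+[a,b],.006)[:2])
```

```text
book top [0.5383 0.3836] len [65, 94, 61, 89] dir [2.08, 0.56, 2.15, 0.51]
book side [0.5416 0.391 ] len [89, 55, 92, 64] dir [0.5, 2.15, 0.61, 2.1]
long top [0.581  0.2199] len [73, 127, 75, 126] dir [1.95, 0.37, 1.93, 0.36]
long side [0.5838 0.2289] len [126, 77, 124, 76] dir [0.39, 1.93, 0.38, 1.96]
sq top [0.3855 0.3534] len [78, 94, 74, 99] dir [1.96, 0.41, 2.03, 0.45]
box top [0.4351 0.1862] len [43, 97, 46, 99] dir [1.99, 0.44, 2.03, 0.4]
box side [0.4374 0.1954] len [98, 48, 93, 42] dir [0.48, 1.96, 0.41, 2.08]
carton top [ 0.4814 -0.1227] len [63, 64, 64, 72] dir [1.76, 0.24, 1.88, 0.22]
carton side [ 0.4837 -0.1169] len [63, 61, 64, 66] dir [0.24, 1.88, 0.32, 1.86]
tape top [0.4547 0.0194]
tape side [0.4588 0.0262]
dish top [ 0.5984 -0.2482]
dish side [ 0.6029 -0.2397]
scope 0.02 [array([0.588, 0.5  ]), array([0.556, 0.513]), array([0.572, 0.554]), array([0.3  , 0.476])]
scope 0.1 [array([0.575, 0.474]), array([0.545, 0.487]), array([0.56 , 0.525]), array([0.304, 0.452])]
scope 0.2 [array([0.559, 0.442]), array([0.532, 0.454]), array([0.545, 0.489]), array([0.31 , 0.421])]
scope 0.3 [array([0.543, 0.409]), array([0.518, 0.42 ]), array([0.531, 0.453]), array([0.316, 0.391])]
[array([ 0.903, -0.231]), array([ 0.479, -0.328])]
mask top [0.5826 0.2225] len [77, 127, 76, 126] dir [1.96, 0.39, 1.96, 0.4]
[0.58293124 0.22235836]
mask top [0.3893 0.3576] len [78, 94, 77, 93] dir [1.98, 0.43, 1.98, 0.44]
[0.38821372 0.35826988]
```

Run:
```python
from h import *
a=cv2.resize(cv2.imread("pics/top0.png")[150:340,40:260],None,fx=3,fy=3,interpolation=cv2.INTER_CUBIC)
cv2.imwrite("pics/sc1.png",a)
# px where body corners would appear at heights .08,.2 for the booklet grasp
c=np.array([.540,.387]);u=np.array([-.52,.855]);v=np.array([.855,.52])
for z in(.08,.25):
  print([proj("top",[*(c+u*.089+s*v*.0375),z]).round(0) for s in(-1,1)],[proj("side",[*(c+u*.089+s*v*.0375),z]).round(0) for s in(-1,1)])
```

```text
[array([194., 240.]), array([181., 218.])] [array([414., 341.]), array([385., 365.])]
[array([174., 235.]), array([160., 210.])] [array([430., 287.]), array([397., 312.])]
```

View pics/sc1.png

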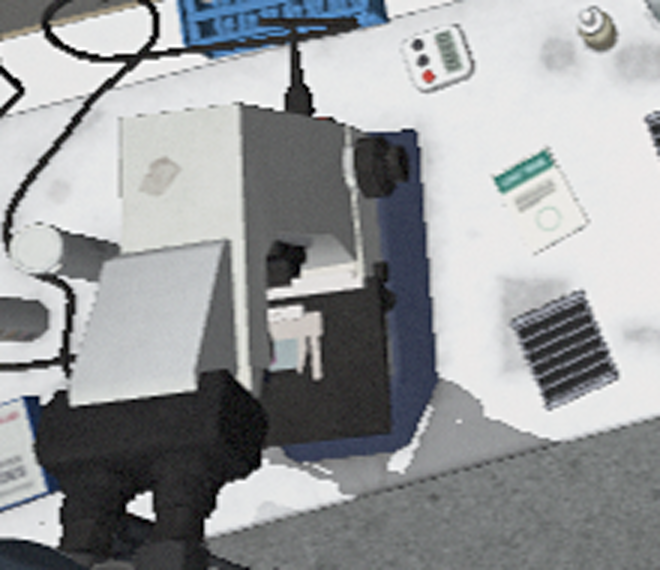

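Run:
```python
from h import *
towards((.28,.30),.25); towards((.543,.381),.15,2.116)
```

```text
shift [-162.5 -223.   -51.1] turn z None y-dir 1.2270236732749171 q6 -0.05672829177120056 tilt [-0.001 -0.002 -1.   ] t 0.1
shift [-382.8  -57.9   48.6] turn z -0.888976326725083 y-dir 1.2270236732749171 q6 -0.05672829177120056 tilt [-0.001 -0.002 -1.   ] t 0.1
```

```bash
python3 -m jog '[[[-160,-220,-50],[0,0,0],1],[[-160,-220,-50],[0,0,0],1],[[-160,-220,-50],[0,0,0],1],[[-160,-220,-50],[0,0,0],1],[[-160,-220,-50],[0,0,-0.3],1],[[-160,-220,-50],[0,0,-0.6],1],[[-160,-220,-50],[0,0,-0.88],1],[[-380,-60,-40],[0,0,-0.88],1],[[-380,-60,-40],[0,0,-0.88],1],[[-380,-60,-40],[0,0,-0.88],1],[[-380,-60,0],[0,0,-0.88],1],[[-380,-60,30],[0,0,-0.88],1]]' 20
python3 - <<'E'
from h import *
towards((.543,.381),.15,2.116);print(sensors.sense()["q"])
E
```

```text
t: 1.1
tcp_pos: [0.4742, 0.3612, 0.213]
tcp_rot: [0.002, -0.268, 0.964, 0.001]
ft_force: [-0.2, 0.9, 0.5]
gripper_width: 0.0881
finger_force: 0.0
shift [-68.9 -18.6  63.3] turn z -0.003213818557596948 y-dir 2.112786181442403 q6 -1.5188259010085972 tilt [ 0.004  0.002 -1.   ] t 1.1
[ 5.93987977e-01  7.91391666e-02  1.21946712e+00 -1.04932737e-04
  1.83854098e+00 -1.51882590e+00]
```

```bash
python3 -m jog '[[[-69,-19,60],[0,0,0],1],[[-69,-19,60],[0,0,0],1],[[-69,-19,60],[0,0,0],1],[[-69,-19,60],[0,0,0],1],[[-69,-19,60],[0,0,0],1]]' 20
python3 - <<'E'
from h import *
towards((.543,.381),.10,2.116)
a=viewer.read_camera("top")[150:310,130:310];b=viewer.read_camera("side")[200:380,300:560]
a=cv2.resize(a,None,fx=3,fy=3);b=cv2.resize(b,(int(260*2.2),int(180*2.2)))
o=np.zeros((480,540+572,3),np.uint8)
cv2.imwrite("pics/a1.png",a);cv2.imwrite("pics/b1.png",b)
E
```

```text
t: 1.52
tcp_pos: [0.5397, 0.3794, 0.151]
tcp_rot: [-0.001, -0.265, 0.964, -0.0]
ft_force: [-0.5, -0.1, 1.2]
gripper_width: 0.0883
finger_force: 0.0
shift [-3.8 -0.4 51. ] turn z -0.00918251463710007 y-dir 2.1068174853629 q6 -1.5456622993804954 tilt [-0.002 -0.001 -1.   ] t 1.5167
```

View pics/a1.png

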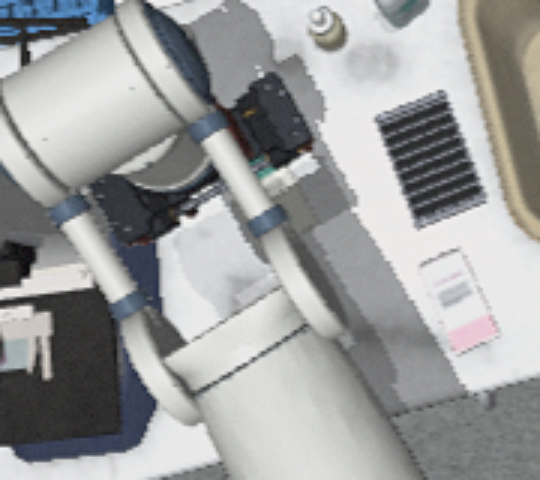

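View pics/b1.png

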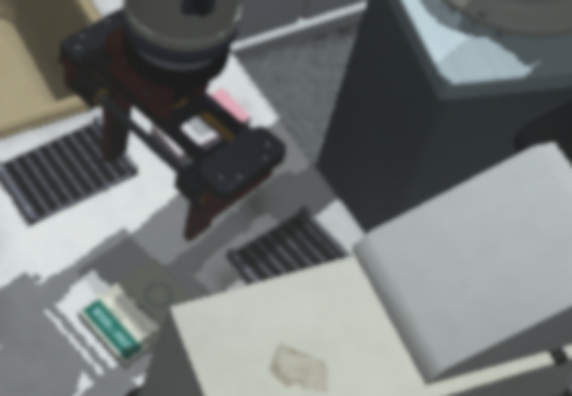

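Run:
```python
from h import *
for z in(.06,.1):print("wall low",z,ray("top",(158,200),z).round(3))
for z in(.2,.25,.3,.35):print("wall top",z,ray("top",(120,185),z).round(3),"side corner",ray("side",(378,342),z).round(3))
for z in(.15,.25,.3,.35,.4,.45): print(z,proj("top",[.54,.38,z]).round(0),"cyl left end",ray("top",(131,187),z).round(3), ray("top",(140,205),z).round(3))
print(proj("side",[.54,.38,.14]), [proj("side",[.54+s*-.51*.044,.38+s*.86*.044,.14]) for s in(1,-1)])
```

```text
wall low 0.06 [0.581 0.561 0.06 ]
wall low 0.1 [0.575 0.546 0.1  ]
wall top 0.2 [0.599 0.612 0.2  ] side corner [0.555 0.501 0.2  ]
wall top 0.25 [0.59  0.589 0.25 ] side corner [0.566 0.528 0.25 ]
wall top 0.3 [0.58  0.565 0.3  ] side corner [0.577 0.555 0.3  ]
wall top 0.35 [0.57  0.542 0.35 ] side corner [0.588 0.582 0.35 ]
0.15 [211. 210.] cyl left end [0.603 0.605 0.15 ] [0.552 0.576 0.15 ]
0.25 [201. 204.] cyl left end [0.584 0.56  0.25 ] [0.538 0.534 0.25 ]
0.3 [195. 201.] cyl left end [0.575 0.538 0.3  ] [0.53  0.513 0.3  ]
0.35 [189. 198.] cyl left end [0.565 0.516 0.35 ] [0.523 0.492 0.35 ]
0.4 [182. 194.] cyl left end [0.556 0.494 0.4  ] [0.516 0.471 0.4  ]
0.45 [174. 190.] cyl left end [0.546 0.471 0.45 ] [0.508 0.45  0.45 ]
[368.38712966 298.31836583] [array([385.08554364, 314.75433462]), array([352.54267758, 282.72293743])]
```

The gripper hovers at about side px (370,290), its long body lying along the closing axis and clear of the microscope. I'll lower it partway and check it against the booklet.

```bash
python3 -m jog '[[[-3,0,45],[0,0,0],1],[[-3,0,90],[0,0,0],1],[[-3,0,100],[0,0,0],1],[[-3,0,100],[0,0,0],1],[[-3,0,100],[0,0,0],1]]' 20
python3 - <<'E'
from h import *
towards((.543,.381),.013,2.116)
b=viewer.read_camera("side")[230:380,310:480]
b=cv2.resize(b,None,fx=3.5,fy=3.5,interpolation=cv2.INTER_CUBIC)
cv2.imwrite("pics/b2.png",b)
s=sensors.sense();r=rot(s["tcp_rot"])
for sg in(1,-1):
  for dx in(-.01,.01): print(((proj("side",s["tcp_pos"]+r.apply([dx,sg*.044,.011]))-[310,230])*3.5).round(0))
E
```

```text
t: 2.03
tcp_pos: [0.5423, 0.3815, 0.0534]
tcp_rot: [0.001, -0.265, 0.964, 0.0]
ft_force: [-0.8, 0.9, -0.0]
gripper_width: 0.088
finger_force: 0.0
shift [-0.3 -0.8 40.4] turn z -0.008292783613346177 y-dir 2.107707216386654 q6 -1.5459701248780167 tilt [ 0.001  0.001 -1.   ] t 2.0333
[226. 407.]
[252. 386.]
[120. 296.]
[147. 278.]
```

View pics/b2.png

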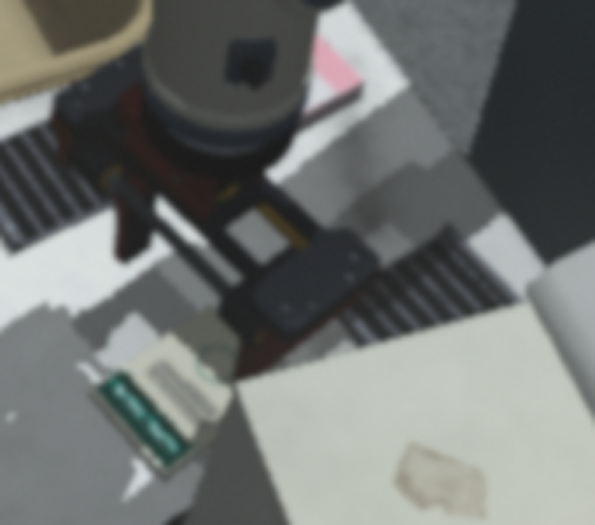

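Side view: the booklet's green end is around crop (130,430) and the fingers straddle it at (125,262) and (235,380). I'll descend gently and watch the force.

```bash
python3 -m jog '[[[0,3,20],[0,0,0],1],[[0,3,28],[0,0,0],1],[[0,3,31],[0,0,0],1],[[0,3,33],[0,0,0],1],[[0,3,35],[0,0,0],1],[[0,3,35],[0,0,0],1]]' 20
python3 - <<'E'
from h import *
towards((.5408,.384),.013,2.116)
E
```

```text
t: 2.58
tcp_pos: [0.5417, 0.3839, 0.0172]
tcp_rot: [0.0, -0.265, 0.964, 0.0]
ft_force: [-0.7, -0.2, -0.8]
gripper_width: 0.0879
finger_force: 0.0
shift [0.7 0.6 4.2] turn z -0.009103769726714894 y-dir 2.106896230273285 q6 -1.5415632985162129 tilt [ 0.001  0.    -1.   ] t 2.5833
```

```bash
python3 -m jog '[[[0,0,4],[0,0,0],1],[[0,0,4],[0,0,0],0.3],[[0,0,4],[0,0,0],0.3],[[0,0,4],[0,0,0],0.3],[[0,0,4],[0,0,0],0.3],[[0,0,4],[0,0,0],0.3],[[0,0,4],[0,0,0],0.3]]' 15
python3 -m jog '[[[0,0,-10],[0,0,0],0.3],[[0,0,-30],[0,0,0],0.3],[[0,0,-60],[0,0,0],0.3],[[0,0,-60],[0,0,0],0.3],[[0,0,-60],[0,0,0],0.3]]' 15
python3 - <<'E'
from h import *
towards((.583,.225),.05,.39+np.pi/2)
E
```

```text
t: 3.17
tcp_pos: [0.5414, 0.3838, 0.0125]
tcp_rot: [0.0, -0.265, 0.964, 0.0]
ft_force: [0.2, 0.0, -0.1]
gripper_width: 0.0576
finger_force: 0.0
t: 3.58
tcp_pos: [0.5428, 0.3847, 0.0763]
tcp_rot: [0.003, -0.265, 0.964, 0.001]
ft_force: [-0.1, 0.3, -0.1]
gripper_width: 0.0571
finger_force: 0.0
shift [  47.2 -157.9   26. ] turn z 0.1462095593980992 y-dir 2.107005886192996 q6 -1.5415517223404573 tilt [ 0.005  0.003 -1.   ] t 3.5833
```

Run:
```python
from h import *
b=viewer.read_camera("side")[230:380,290:480]; cv2.imwrite("pics/s3.png",b)
b=cv2.resize(b,None,fx=4,fy=4,interpolation=cv2.INTER_CUBIC)
cv2.imwrite("pics/b3.png",b)
s=sensors.sense();r=rot(s["tcp_rot"])
for sg in(1,-1):
  print(((proj("side",s["tcp_pos"]+r.apply([0,sg*.0287,.011]))-[290,230])*4).round(0))
c=np.array([.540,.387]);u=np.array([-.52,.855]);v=np.array([.855,.52])
for a,b in((1,1),(1,-1),(-1,-1),(-1,1)): print("book",((proj("side",[*(c+a*v*.0465+b*u*.033),.009])-[290,230])*4).round(0))
```

```text
[339. 414.]
[259. 332.]
book [270. 537.]
book [181. 440.]
book [317. 339.]
book [407. 428.]
```

View pics/b3.png

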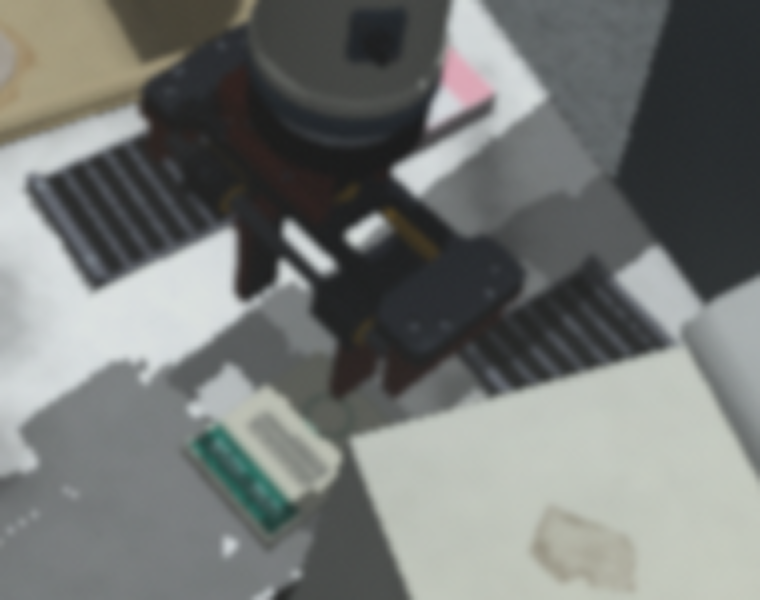

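The booklet, with its green edge at crop (187,450)–(270,543), has not moved. The fingertips show about 8 px too high, so they may really be higher than assumed. I'll probe down on it to find out.

```bash
python3 -m jog '[[[0,0,40],[0,0,0],0.3],[[0,0,55],[0,0,0],0.3],[[0,0,60],[0,0,0],0.3],[[0,0,62],[0,0,0],0.3],[[0,0,64],[0,0,0],0.3],[[0,0,64],[0,0,0],0.3]]' 15
python3 -m jog '[[[0,0,2],[0,0,0],0.3],[[0,0,2],[0,0,0],0.3],[[0,0,2],[0,0,0],0.3]]'
python3 -m jog '[[[0,0,2],[0,0,0],0.3],[[0,0,2],[0,0,0],0.3],[[0,0,2],[0,0,0],0.3]]'
python3 -m jog '[[[0,0,2],[0,0,0],0.3],[[0,0,2],[0,0,0],0.3],[[0,0,2],[0,0,0],0.3]]'
```

```text
t: 4.13
tcp_pos: [0.5418, 0.3841, 0.0093]
tcp_rot: [0.001, -0.265, 0.964, 0.0]
ft_force: [-0.0, 0.2, 0.5]
gripper_width: 0.0571
finger_force: 0.0
t: 4.38
tcp_pos: [0.5417, 0.384, 0.0073]
tcp_rot: [0.001, -0.265, 0.964, 0.0]
ft_force: [0.0, 1.0, 0.3]
gripper_width: 0.057
finger_force: 0.0
t: 4.63
tcp_pos: [0.5413, 0.3837, 0.0044]
tcp_rot: [-0.0, -0.265, 0.964, -0.0]
ft_force: [1.0, 0.2, 0.2]
gripper_width: 0.0572
finger_force: 0.0
t: 4.88
tcp_pos: [0.5412, 0.3837, 0.0022]
tcp_rot: [-0.0, -0.265, 0.964, -0.0]
ft_force: [0.5, 0.7, -0.3]
gripper_width: 0.057
finger_force: 0.0
```

```bash
for i in 1 2; do python3 -m jog '[[[0,0,2],[0,0,0],0.3],[[0,0,2],[0,0,0],0.3],[[0,0,2],[0,0,0],0.3]]' | egrep 'pos|ft|fing'; done
python3 - <<'E'
from h import *
s=sensors.sense();r=rot(s["tcp_rot"])
cv2.imwrite("pics/s4.png",viewer.read_camera("side"))
b=viewer.read_camera("side")[230:380,290:480]; b=cv2.resize(b,None,fx=4,fy=4,interpolation=cv2.INTER_CUBIC)
cv2.imwrite("pics/b4.png",b)
for sg in(1,-1):
  print(((proj("side",s["tcp_pos"]+r.apply([0,sg*.0287,.0]))-[290,230])*4).round(0))
E
```

```text
tcp_pos: [0.5412, 0.3837, 0.0002]
ft_force: [-0.0, 0.2, -0.1]
finger_force: 0.0
tcp_pos: [0.5412, 0.3837, -0.0018]
ft_force: [0.2, -1.0, 0.3]
finger_force: 0.0
[328. 481.]
[252. 400.]
```

View pics/b4.png

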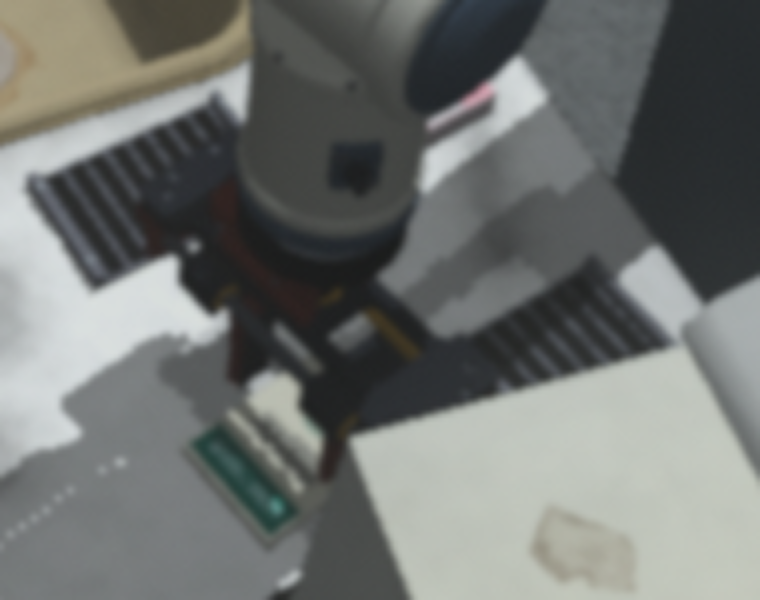

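Tips now show at crop (235,380) and (325,478), just above the booklet. I'll keep probing.

```bash
for i in 1 2 3; do python3 -m jog '[[[0,0,2],[0,0,0],0.3],[[0,0,2],[0,0,0],0.3],[[0,0,2],[0,0,0],0.3]]' | egrep 'pos|ft|fing'; done
```

```text
tcp_pos: [0.5412, 0.3837, -0.0038]
ft_force: [0.1, 0.2, 0.9]
finger_force: 0.0
tcp_pos: [0.5412, 0.3837, -0.0058]
ft_force: [-0.2, 0.4, -1.2]
finger_force: 0.0
tcp_pos: [0.5412, 0.3837, -0.0078]
ft_force: [-0.3, -0.7, 0.5]
finger_force: 0.0
```

```bash
for i in 1 2 3; do python3 -m jog '[[[0,0,2],[0,0,0],0.3],[[0,0,2],[0,0,0],0.3]]' | egrep 'pos|ft|fing'; done
```

```text
tcp_pos: [0.5412, 0.3837, -0.0099]
ft_force: [-0.4, 0.3, 0.5]
finger_force: 0.0
tcp_pos: [0.5412, 0.3836, -0.0121]
ft_force: [-0.3, -0.2, -0.9]
finger_force: 0.0
tcp_pos: [0.5414, 0.3838, -0.0136]
ft_force: [-0.7, 0.5, 1.0]
finger_force: 0.0
```

```bash
for i in 1 2; do python3 -m jog '[[[0,0,1],[0,0,0],0.3],[[0,0,1],[0,0,0],0.3]]' | egrep 'pos|ft|fing'; done
python3 - <<'E'
from h import *
b=viewer.read_camera("side"); cv2.imwrite("pics/s5.png",b); b=b[290:380,320:420]; b=cv2.resize(b,None,fx=6,fy=6,interpolation=cv2.INTER_CUBIC)
cv2.imwrite("pics/b5.png",b)
E
```

```text
tcp_pos: [0.5415, 0.3838, -0.0138]
ft_force: [-0.9, -1.4, 4.0]
finger_force: 2.0
tcp_pos: [0.5415, 0.3839, -0.0138]
ft_force: [-3.2, -3.1, 8.1]
finger_force: 4.1
```

View pics/b5.png

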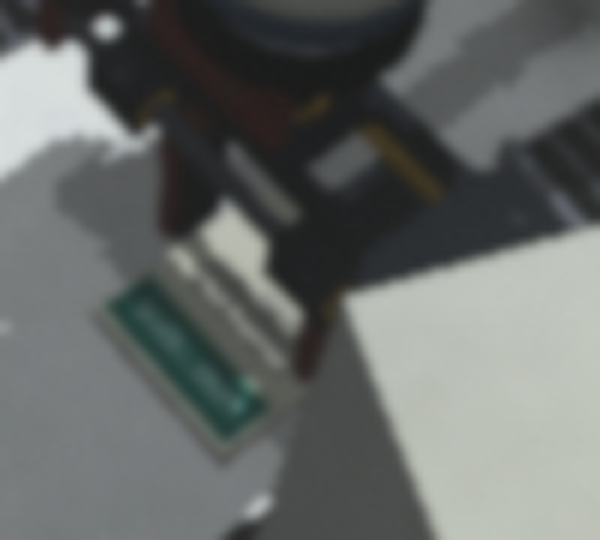

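Both tips sit on the booklet's top at TCP z ≈ -0.0138, so I'll treat that reading as 9 mm above the table. Now open, go lower and grip.

```bash
python3 -m jog '[[[0,0,-7],[0,0,0],0.3],[[0,0,-7],[0,0,0],1],[[0,0,-7],[0,0,0],1],[[0,0,-7],[0,0,0],1],[[0,0,-7],[0,0,0],1],[[0,0,-2],[0,0,0],1],[[0,0,2],[0,0,0],1],[[0,0,4],[0,0,0],1],[[0,0,4],[0,0,0],1]]' 15
python3 -m jog '[[[0,0,0],[0,0,0],0.2],[[0,0,0],[0,0,0],0.2],[[0,0,0],[0,0,0],0.2],[[0,0,0],[0,0,0],0.2],[[0,0,0],[0,0,0],0.2]]' 15
```

```text
t: 7.87
tcp_pos: [0.5407, 0.3833, -0.0211]
tcp_rot: [-0.001, -0.265, 0.964, -0.0]
ft_force: [-0.2, -0.1, -1.0]
gripper_width: 0.0874
finger_force: 0.0
t: 8.28
tcp_pos: [0.5414, 0.3839, -0.0193]
tcp_rot: [0.0, -0.265, 0.964, 0.0]
ft_force: [-0.2, 0.4, 0.5]
gripper_width: 0.0655
finger_force: 15.0
```

```bash
python3 -m jog '[[[0,0,-10],[0,0,0],0.2],[[0,0,-40],[0,0,0],0.2],[[0,0,-60],[0,0,0],0.2],[[0,0,-60],[0,0,0],0.2]]' 15
python3 - <<'E'
from h import *
H=-.009
T=lambda L:[(u/3.2+195,v/3.2+165) for u,v in L]
S=lambda L:[(u/2.5+250,v/2.5+130) for u,v in L]
def rep(n,t,s,z):
    o=[np.mean([ray(c,p,z+H)[:2] for p in L],0) for c,L in(("top",T(t)),("side",S(s))) if L]
    print(n,np.array(o).round(4).tolist(),np.mean(o,0).round(4))
rep("long",[(195,75),(265,48),(311,168),(238,195)],[(118,365),(238,310),(282,370),(160,428)],.01)
rep("sq",[(50,293),(127,262),(163,353),(92,388)],[],.01)
rep("box",[(243,233),(284,215),(326,308),(282,330)],[(297,322),(378,275),(410,310),(328,352)],.02)
rep("carton",[(570,192),(635,180),(653,246),(588,267)],[(205,65),(258,52),(285,85),(232,102)],.046)
rep("tape",[(459,251)],[(293,186)],.019);rep("dish",[(733,104)],[(122,36)],.014)
towards((.583,.2235),.03,.39+np.pi/2)
E
```

```text
t: 8.62
tcp_pos: [0.5439, 0.3854, 0.0474]
tcp_rot: [0.005, -0.265, 0.964, 0.001]
ft_force: [0.3, 0.2, 1.1]
gripper_width: 0.0657
finger_force: 15.0
long [[0.5823, 0.2209], [0.5825, 0.2223]] [0.5824 0.2216]
sq [[0.3856, 0.3553]] [0.3856 0.3553]
box [[0.4355, 0.187], [0.4346, 0.1884]] [0.4351 0.1877]
carton [[0.4821, -0.124], [0.4813, -0.1274]] [ 0.4817 -0.1257]
tape [[0.4553, 0.019], [0.4562, 0.0175]] [0.4557 0.0183]
dish [[0.5999, -0.2503], [0.6018, -0.251]] [ 0.6009 -0.2507]
shift [  49.3 -159.1   16.9] turn z 0.14619397236788023 y-dir 2.106990299162777 q6 -1.5415662803871593 tilt [ 0.008  0.005 -1.   ] t 8.6167
```

```bash
python3 -m jog '[[[49,-160,0],[0,0,0.146],0.2],[[49,-160,0],[0,0,0.146],0.2],[[49,-160,0],[0,0,0.146],0.2],[[49,-160,0],[0,0,0.146],0.2],[[49,-160,0],[0,0,0.146],0.2],[[49,-160,15],[0,0,0.146],0.2],[[49,-160,30],[0,0,0.146],0.2],[[49,-160,30],[0,0,0.146],0.2],[[49,-160,30],[0,0,0.146],0.2],[[49,-160,30],[0,0,0.146],0.2]]' 15
python3 - <<'E'
from h import *
towards((.583,.2225),-.0155,.39+np.pi/2)
E
```

```text
t: 9.45
tcp_pos: [0.5809, 0.2216, 0.0108]
tcp_rot: [0.0, -0.194, 0.981, 0.0]
ft_force: [-0.1, -0.1, -0.6]
gripper_width: 0.0655
finger_force: 15.0
shift [-2.2  0.  26.3] turn z 0.0006710223037922347 y-dir 1.961467349098689 q6 -1.6517414701882618 tilt [ 0.  0. -1.] t 9.45
```

```bash
python3 -m jog '[[[-2,0,15],[0,0,0],0.2],[[-2,0,22],[0,0,0],0.2],[[-2,0,24],[0,0,0],0.2],[[-2,0,25],[0,0,0],0.2],[[-2,0,25],[0,0,0],0.2]]' 15
python3 -m jog '[[[0,0,1],[0,0,0],0.2],[[0,0,1],[0,0,0],0.2]]' 15
```

```text
t: 9.87
tcp_pos: [0.5829, 0.2221, -0.0141]
tcp_rot: [0.0, -0.194, 0.981, 0.0]
ft_force: [0.4, -0.2, 0.1]
gripper_width: 0.0658
finger_force: 15.0
t: 10.03
tcp_pos: [0.5832, 0.2222, -0.0143]
tcp_rot: [0.001, -0.194, 0.981, 0.0]
ft_force: [-1.4, -0.7, 3.9]
gripper_width: 0.0654
finger_force: 15.0
```

```bash
python3 -m jog '[[[0,0,0],[0,0,0],0.7],[[0,0,0],[0,0,0],0.7],[[0,0,0],[0,0,0],0.7],[[0,0,-20],[0,0,0],0.7],[[0,0,-60],[0,0,0],0.7],[[0,0,-60],[0,0,0],0.7],[[0,0,-60],[0,0,0],0.7]]' 15
python3 - <<'E'
from h import *
towards((.4351,.1877),.025,.43+np.pi/2)
E
```

```text
t: 10.62
tcp_pos: [0.5848, 0.2225, 0.048]
tcp_rot: [0.003, -0.194, 0.981, 0.0]
ft_force: [-0.2, -0.8, 0.2]
gripper_width: 0.0746
finger_force: 0.0
shift [151.9  24.7  22. ] turn z -0.03983591412300047 y-dir 1.9609604126718962 q6 -1.6516796173509416 tilt [ 0.006  0.002 -1.   ] t 10.6167
```

```bash
python3 -m jog '[[[150,25,0],[0,0,-0.04],0.7],[[150,25,0],[0,0,-0.04],0.7],[[150,25,0],[0,0,-0.04],0.7],[[150,25,0],[0,0,-0.04],0.7],[[150,25,20],[0,0,-0.04],0.7],[[150,25,20],[0,0,-0.04],0.7],[[150,25,20],[0,0,-0.04],0.7]]' 15
python3 - <<'E'
from h import *
towards((.4351,.1877),-.0175,.43+np.pi/2)
# booklet check in side view
im=viewer.read_camera("side");cv2.imwrite("pics/s6.png",im)
t=viewer.read_camera("top");cv2.imwrite("pics/t6.png",t)
for n,i in(("side",im),("top",t)):
    hsv=cv2.cvtColor(i,cv2.COLOR_BGR2HSV);m=cv2.inRange(hsv,(65,90,40),(95,255,200))
    k,l,st,ce=cv2.connectedComponentsWithStats(m)
    for j in range(1,k):
        if st[j,4]>25: print(n,ce[j].round(1),st[j,4],ray(n,ce[j],.005).round(4))
c=np.array([.583,.2225]);v=np.array([np.cos(.39),np.sin(.39)]);print("band expect ~",c+v*.037,c-v*.037)
E
```

```text
t: 11.2
tcp_pos: [0.4334, 0.1876, 0.0228]
tcp_rot: [-0.002, -0.213, 0.977, -0.0]
ft_force: [0.2, -0.2, -0.8]
gripper_width: 0.0745
finger_force: 0.0
shift [-1.7 -0.6 40.3] turn z 0.0002785107385663288 y-dir 2.001074837533463 q6 -1.6646263659518188 tilt [-0.003 -0.001 -1.   ] t 11.2
side [315.8 280.5] 136 [0.616  0.2312 0.005 ]
top [268.6 191.8] 59 [0.6168 0.2374 0.005 ]
band expect ~ [0.61722164 0.23656697] [0.54877836 0.20843303]
```

```bash
python3 -m jog '[[[-1,0,25],[0,0,0],0.7],[[-1,0,36],[0,0,0],0.7],[[-1,0,40],[0,0,0],0.7],[[-1,0,40],[0,0,0],0.7],[[-1,0,40],[0,0,0],-0.2],[[-1,0,40],[0,0,0],-0.2],[[-1,0,40],[0,0,0],-0.2],[[-1,0,40],[0,0,0],-0.2],[[-1,0,40],[0,0,0],-0.2]]' 15
python3 -m jog '[[[0,0,-10],[0,0,0],-0.2],[[0,0,-40],[0,0,0],-0.2],[[0,0,-60],[0,0,0],-0.2],[[0,0,-60],[0,0,0],-0.2]]' 15
python3 - <<'E'
from h import *
towards((.583,.2225),.03,.39+np.pi/2)
E
```

```text
t: 12.05
tcp_pos: [0.4359, 0.1888, -0.0148]
tcp_rot: [0.001, -0.214, 0.977, 0.0]
ft_force: [0.3, -0.5, 2.0]
gripper_width: 0.0481
finger_force: 15.0
t: 12.38
tcp_pos: [0.4381, 0.1893, 0.0501]
tcp_rot: [0.004, -0.213, 0.977, 0.0]
ft_force: [0.5, -0.4, -0.4]
gripper_width: 0.0477
finger_force: 15.0
shift [-145.4  -30.3   21.3] turn z 0.04026461926498248 y-dir 2.001060946059879 q6 -1.6643614104899305 tilt [ 0.008  0.003 -1.   ] t 12.3833
```

```bash
python3 -m jog '[[[-145,-30,0],[0,0,0.04],-0.2],[[-145,-30,0],[0,0,0.04],-0.2],[[-145,-30,0],[0,0,0.04],-0.2],[[-145,-30,0],[0,0,0.04],-0.2],[[-145,-30,15],[0,0,0.04],-0.2],[[-145,-30,25],[0,0,0.04],-0.2],[[-145,-30,25],[0,0,0.04],-0.2],[[-145,-30,25],[0,0,0.04],-0.2]]' 15
python3 - <<'E'
from h import *
towards((.584,.2225),.0005,.39+np.pi/2)
E
```

```text
t: 13.05
tcp_pos: [0.5781, 0.2212, 0.0177]
tcp_rot: [-0.002, -0.194, 0.981, -0.0]
ft_force: [-1.1, 0.1, -0.5]
gripper_width: 0.0477
finger_force: 15.0
shift [-6.  -1.  17.2] turn z 0.00027171669127312725 y-dir 1.9610680434861698 q6 -1.650629548478662 tilt [-0.003 -0.001 -1.   ] t 13.05
```

```bash
python3 -m jog '[[[-5,-1,8],[0,0,0],-0.2],[[-5,-1,12],[0,0,0],-0.2],[[-5,-1,14],[0,0,0],-0.2],[[-5,-1,15],[0,0,0],-0.2],[[-5,-1,15],[0,0,0],-0.2]]' 15
python3 -m jog '[[[0,0,1],[0,0,0],-0.2],[[0,0,1],[0,0,0],-0.2],[[0,0,1],[0,0,0],-0.2]]' 15
```

```text
t: 13.47
tcp_pos: [0.5845, 0.2226, 0.0043]
tcp_rot: [-0.0, -0.194, 0.981, -0.0]
ft_force: [1.3, -0.4, -0.6]
gripper_width: 0.0478
finger_force: 15.0
t: 13.72
tcp_pos: [0.5849, 0.2226, 0.0036]
tcp_rot: [0.0, -0.194, 0.981, 0.0]
ft_force: [0.7, -0.0, -0.6]
gripper_width: 0.0479
finger_force: 15.0
```

```bash
for i in 1 2 3 ; do python3 -m jog '[[[0,0,1],[0,0,0],-0.2],[[0,0,1],[0,0,0],-0.2],[[0,0,1],[0,0,0],-0.2]]' 15 | egrep 'pos|ft'; done
```

```text
tcp_pos: [0.5847, 0.2226, 0.0024]
ft_force: [-0.3, -0.3, -0.5]
tcp_pos: [0.5847, 0.2226, 0.0013]
ft_force: [0.1, 0.1, -1.2]
tcp_pos: [0.5847, 0.2226, 0.0003]
ft_force: [0.3, 0.3, -1.3]
```

```bash
for i in 1 2 ; do python3 -m jog '[[[-0.5,0,1],[0,0,0],-0.2],[[-0.5,0,1],[0,0,0],-0.2],[[-0.5,0,1],[0,0,0],-0.2]]' 15 | egrep 'pos|ft'; done
```

```text
tcp_pos: [0.5852, 0.2228, -0.0006]
ft_force: [-1.4, 0.4, -1.1]
tcp_pos: [0.5857, 0.223, -0.0008]
ft_force: [-3.9, -1.7, 4.8]
```

```bash
python3 -m jog '[[[0,0,0],[0,0,0],0.4],[[0,0,0],[0,0,0],0.4],[[0,0,0],[0,0,0],0.4],[[0,0,-20],[0,0,0],0.7],[[0,0,-50],[0,0,0],0.7],[[0,0,-50],[0,0,0],0.7],[[0,0,-50],[0,0,0],0.7]]' 15
python3 - <<'E'
from h import *
towards((.4557,.0183),.025,1.96)
E
```

```text
t: 15.55
tcp_pos: [0.5873, 0.2235, 0.0508]
tcp_rot: [0.002, -0.194, 0.981, 0.0]
ft_force: [0.7, 0.8, -0.5]
gripper_width: 0.0747
finger_force: 0.0
shift [ 199.9 -139.7   24.9] turn z 0.0010685867418327444 y-dir 1.9610685867418327 q6 -1.6515052873969365 tilt [ 0.005  0.002 -1.   ] t 15.55
```

```bash
python3 -m jog '[[[199,-140,0],[0,0,0],0.7],[[199,-140,0],[0,0,0],0.7],[[199,-140,0],[0,0,0],0.7],[[199,-140,0],[0,0,0],0.7],[[199,-140,0],[0,0,0],0.7],[[199,-140,0],[0,0,0],0.7],[[199,-140,20],[0,0,0],0.7],[[199,-140,20],[0,0,0],0.7],[[199,-140,20],[0,0,0],0.7]]' 15
python3 - <<'E'
from h import *
towards((.4557,.0183),-.017,1.96)
t=viewer.read_camera("top");cv2.imwrite("pics/t7.png",t);i=t
hsv=cv2.cvtColor(i,cv2.COLOR_BGR2HSV);m=cv2.inRange(hsv,(150,25,150),(175,120,255))
k,l,st,ce=cv2.connectedComponentsWithStats(m)
for j in range(1,k):
    if st[j,4]>15: print(ce[j].round(1),st[j,4],ray("top",ce[j],.025).round(4))
c=np.array([.585,.2228]);v=np.array([np.cos(.39),np.sin(.39)]);print("pink expect ~",c-v*.036)
E
```

```text
t: 16.3
tcp_pos: [0.4536, 0.0178, 0.0266]
tcp_rot: [-0.002, -0.193, 0.981, 0.001]
ft_force: [0.4, -0.1, 0.3]
gripper_width: 0.0749
finger_force: 0.0
shift [-2.3 -0.4 43.6] turn z 0.00016306731957227427 y-dir 1.9601630673195722 q6 -1.9962071696349968 tilt [-0.003  0.001 -1.   ] t 16.3
[276.2 211. ] 102 [0.5534 0.2104 0.025 ]
[ 39.1 289.9] 22 [0.3143 0.9126 0.025 ]
pink expect ~ [0.55170327 0.20911322]
```

```bash
python3 -m jog '[[[-2,0,25],[0,0,0],0.7],[[-2,0,38],[0,0,0],0.7],[[-2,0,42],[0,0,0],0.7],[[-2,0,42],[0,0,0],0.7],[[-2,0,42],[0,0,0],0],[[-2,0,42],[0,0,0],0],[[-2,0,42],[0,0,0],0],[[-2,0,42],[0,0,0],0],[[-2,0,42],[0,0,0],0]]' 15
python3 -m jog '[[[0,0,-10],[0,0,0],0],[[0,0,-40],[0,0,0],0],[[0,0,-70],[0,0,0],0],[[0,0,-70],[0,0,0],0],[[0,0,-70],[0,0,0],0],[[0,0,-70],[0,0,0],0]]' 15
python3 - <<'E'
from h import *
towards((.585,.2228),.05,1.96)
E
```

```text
t: 17.1
tcp_pos: [0.4575, 0.0187, -0.0125]
tcp_rot: [0.001, -0.194, 0.981, -0.0]
ft_force: [-1.3, 0.5, 2.4]
gripper_width: 0.053
finger_force: 15.0
t: 17.6
tcp_pos: [0.4566, 0.0185, 0.0562]
tcp_rot: [-0.0, -0.194, 0.981, -0.0]
ft_force: [0.6, -0.2, -1.3]
gripper_width: 0.0528
finger_force: 15.0
shift [-196.5  140.1    6.2] turn z 0.0009037994869323107 y-dir 1.9609037994869323 q6 -1.9948046203924699 tilt [-0. -0. -1.] t 17.6
```

```bash
python3 -m jog '[[[-197,140,0],[0,0,0],0],[[-197,140,0],[0,0,0],0],[[-197,140,0],[0,0,0],0],[[-197,140,0],[0,0,0],0],[[-197,140,0],[0,0,0],0],[[-197,140,0],[0,0,0],0],[[-197,140,0],[0,0,0],0],[[-197,140,15],[0,0,0],0],[[-197,140,25],[0,0,0],0],[[-197,140,25],[0,0,0],0],[[-197,140,25],[0,0,0],0]]' 15
python3 - <<'E'
from h import *
towards((.5855,.223),.0205,1.96)
E
```

```text
t: 18.52
tcp_pos: [0.5843, 0.222, 0.0294]
tcp_rot: [-0.002, -0.194, 0.981, -0.0]
ft_force: [0.2, -0.8, -0.4]
gripper_width: 0.0528
finger_force: 15.0
shift [-1.6  0.4  8.9] turn z 0.0003762198473240552 y-dir 1.960376219847324 q6 -1.6515971274408248 tilt [-0.004 -0.001 -1.   ] t 18.5167
```

```bash
python3 -m jog '[[[0,0,4],[0,0,0],0],[[0,0,6],[0,0,0],0],[[0,0,8],[0,0,0],0],[[0,0,8],[0,0,0],0]]' 15|egrep 'pos|ft'
for i in 1 2 3; do python3 -m jog '[[[0,0,1],[0,0,0],0],[[0,0,1],[0,0,0],0],[[0,0,1],[0,0,0],0]]' 15 | egrep 'pos|ft'; done
```

```text
tcp_pos: [0.5856, 0.2227, 0.0234]
ft_force: [0.4, 0.9, -0.7]
tcp_pos: [0.5858, 0.223, 0.0226]
ft_force: [-0.8, -0.4, -0.7]
tcp_pos: [0.5858, 0.2231, 0.0216]
ft_force: [0.1, -0.9, -0.2]
tcp_pos: [0.5859, 0.2231, 0.0215]
ft_force: [-2.3, -1.5, 5.1]
```

```bash
python3 -m jog '[[[0,0,0],[0,0,0],0.5],[[0,0,0],[0,0,0],0.5],[[0,0,0],[0,0,0],0.5],[[0,0,-20],[0,0,0],0.7],[[0,0,-50],[0,0,0],1],[[0,0,-50],[0,0,0],1],[[0,0,-50],[0,0,0],1]]' 15
python3 - <<'E'
from h import *
towards((.4817,-.1257),.06,1.82)
E
```

```text
t: 20.18
tcp_pos: [0.5871, 0.2234, 0.0726]
tcp_rot: [0.002, -0.194, 0.981, 0.0]
ft_force: [0.4, 0.8, -0.9]
gripper_width: 0.0865
finger_force: 0.0
shift [ 230.3 -282.8   11.7] turn z 0.14102210079438837 y-dir 1.9610221007943884 q6 -1.6514986009974806 tilt [ 0.004  0.001 -1.   ] t 20.1833
```

```bash
python3 -m jog '[[[229,-282,0],[0,0,0.14],1],[[229,-282,0],[0,0,0.14],1],[[229,-282,0],[0,0,0.14],1],[[229,-282,0],[0,0,0.14],1],[[229,-282,0],[0,0,0.14],1],[[229,-282,0],[0,0,0.14],1],[[229,-282,0],[0,0,0.14],1],[[229,-282,0],[0,0,0.14],1],[[229,-282,0],[0,0,0.14],1],[[229,-282,10],[0,0,0.14],1],[[229,-282,10],[0,0,0.14],1],[[229,-282,10],[0,0,0.14],1]]' 15
python3 - <<'E'
from h import *
towards((.4817,-.1257),-.006,1.82)
t=viewer.read_camera("top");cv2.imwrite("pics/t8.png",t);s=viewer.read_camera("side");cv2.imwrite("pics/s8.png",s)
for n,i,w in(("top",t,(250,170,300,235)),("side",s,(290,240,370,320))):
    a,b,c,d=w
    hsv=cv2.cvtColor(i[b:d,a:c],cv2.COLOR_BGR2HSV);m=cv2.inRange(hsv,(18,60,120),(38,255,255))
    pts=cv2.findNonZero(m)
    if pts is not None and len(pts)>10:
        q=cv2.minEnclosingCircle(pts);print(n,len(pts),q,ray(n,np.array(q[0])+[a,b],.044).round(4))
E
```

```text
t: 21.18
tcp_pos: [0.4803, -0.1241, 0.0585]
tcp_rot: [-0.001, -0.125, 0.992, 0.001]
ft_force: [0.6, 0.1, -0.3]
gripper_width: 0.0873
finger_force: 0.0
shift [-1.1 -2.1 64.5] turn z 0.0006289014593887643 y-dir 1.8206289014593888 q6 -2.142496140306924 tilt [-0.003  0.002 -1.   ] t 21.1833
top 184 ((21.780000686645508, 29.780000686645508), 8.909464836120605) [0.5851 0.2225 0.044 ]
side 519 ((28.5, 13.0), 29.601619720458984) [0.6044 0.1861 0.044 ]
```

```bash
python3 -m jog '[[[-1,-2,25],[0,0,0],1],[[-1,-2,36],[0,0,0],1],[[-1,-2,42],[0,0,0],1],[[-1,-2,46],[0,0,0],1],[[-1,-2,46],[0,0,0],1]]' 15 |egrep 'pos|ft'
python3 -m jog '[[[0,0,8],[0,0,0],1],[[0,0,16],[0,0,0],1],[[0,0,18],[0,0,0],1],[[0,0,18],[0,0,0],0.2],[[0,0,18],[0,0,0],0.2],[[0,0,18],[0,0,0],0.2],[[0,0,18],[0,0,0],0.2],[[0,0,18],[0,0,0],0.2],[[0,0,18],[0,0,0],0.2]]' 20
```

```text
tcp_pos: [0.4822, -0.1259, 0.0136]
ft_force: [0.5, -0.5, 0.3]
t: 22.45
tcp_pos: [0.4828, -0.1266, -0.0032]
tcp_rot: [0.0, -0.125, 0.992, -0.0]
ft_force: [0.0, -0.5, 1.4]
gripper_width: 0.066
finger_force: 20.0
```

```bash
python3 -m jog '[[[0,0,-10],[0,0,0],0.2],[[0,0,-40],[0,0,0],0.2],[[0,0,-70],[0,0,0],0.2],[[0,0,-70],[0,0,0],0.2],[[0,0,-70],[0,0,0],0.2]]' 20 | egrep 'pos|width'
python3 - <<'E'
from h import *
for th in(110,140,165):
  for f in("top0","t8"):
    im=cv2.imread(f"pics/{f}.png").max(2)
    for nm,(a,b,c,d) in(("long",(250,175,296,229)),("sq",(206,242,250,292))):
        if nm=="long" and f!="top0": continue
        g=cv2.resize(im[b:d,a:c],None,fx=4,fy=4,interpolation=cv2.INTER_CUBIC)
        m=cv2.morphologyEx((g<th).astype(np.uint8),cv2.MORPH_CLOSE,np.ones((17,17)));n,l,st,ce=cv2.connectedComponentsWithStats(m);k=1+st[1:,4].argmax()
        r=cv2.minAreaRect(np.argwhere(l==k)[:,::-1].astype(np.float32));q=(cv2.boxPoints(r)+.5)/4-.5+[a,b]
        P=np.array([ray("top",p,-.001)[:2] for p in q]);e=np.diff(P[:3],axis=0)
        print(th,f,nm,P.mean(0).round(4),np.linalg.norm(e,axis=1).round(3),(np.arctan2(e[:,1],e[:,0])%np.pi).round(3))
towards((.3875,.3568),.06,.43+np.pi/2)
E
```

```text
tcp_pos: [0.4841, -0.1272, 0.0693]
gripper_width: 0.0659
110 top0 long [0.5836 0.2234] [0.079 0.128] [1.96  0.386]
110 top0 sq [0.3885 0.3595] [0.079 0.096] [1.975 0.427]
110 t8 sq [0.3885 0.3595] [0.079 0.096] [1.975 0.427]
140 top0 long [0.5839 0.2232] [0.08  0.129] [1.952 0.378]
140 top0 sq [0.3865 0.3589] [0.081 0.103] [1.97  0.422]
140 t8 sq [0.3869 0.3584] [0.082 0.102] [1.995 0.446]
165 top0 long [0.5839 0.2234] [0.082 0.131] [1.954 0.38 ]
165 top0 sq [0.3867 0.3587] [0.083 0.104] [1.985 0.436]
165 t8 sq [0.3864 0.3589] [0.083 0.104] [1.974 0.425]
shift [-26.2 492.9   8. ] turn z -0.17982664163069884 y-dir 1.8209696851641979 q6 -2.145758189643647 tilt [ 0.005 -0.002 -1.   ] t 22.8667
```

```bash
python3 -m jog '[[[-26,495,0],[0,0,-0.18],0.2],[[-26,495,0],[0,0,-0.18],0.2],[[-26,495,0],[0,0,-0.18],0.2],[[-26,495,0],[0,0,-0.18],0.2],[[-26,495,0],[0,0,-0.18],0.2],[[-26,495,0],[0,0,-0.18],0.2],[[-26,495,0],[0,0,-0.18],0.2],[[-26,495,0],[0,0,-0.18],0.2],[[-26,495,0],[0,0,-0.18],0.2],[[-26,495,0],[0,0,-0.18],0.2],[[-26,495,0],[0,0,-0.18],0.2],[[-26,495,0],[0,0,-0.18],0.2]]' 20 |egrep 'pos|width'
python3 -m jog '[[[0,0,0],[0,0,0],0.2],[[0,0,0],[0,0,0],0.2],[[0,0,0],[0,0,0],0.2]]' 20 |egrep 'pos|width'
python3 - <<'E'
from h import *
towards((.3875,.359),.002,.43+np.pi/2)
cv2.imwrite("pics/s9.png",viewer.read_camera("side"))
E
```

```text
tcp_pos: [0.3835, 0.3613, 0.0649]
gripper_width: 0.066
tcp_pos: [0.3847, 0.3587, 0.065]
gripper_width: 0.0662
shift [-2.8 -0.9 63. ] turn z 0.0009339649410540218 y-dir 2.0017302917359507 q6 -1.315490344046126 tilt [-0.002 -0.002 -1.   ] t 24.1167
```

```bash
python3 -m jog '[[[-2,-1,20],[0,0,0],0.2],[[-2,-1,40],[0,0,0],0.2],[[-2,-1,50],[0,0,0],0.2],[[-2,-1,56],[0,0,0],0.2],[[-2,-1,58],[0,0,0],0.2],[[-2,-1,58],[0,0,0],0.2]]' 20 |egrep 'pos|ft'
for i in 1 2 3; do python3 -m jog '[[[0,0,1],[0,0,0],0.2],[[0,0,1],[0,0,0],0.2],[[0,0,1],[0,0,0],0.2]]' 20 |egrep 'pos|ft';done
```

```text
tcp_pos: [0.3877, 0.3588, 0.0084]
ft_force: [0.4, 0.6, -0.8]
tcp_pos: [0.388, 0.3597, 0.0084]
ft_force: [-0.4, 0.9, 0.4]
tcp_pos: [0.3875, 0.3594, 0.0065]
ft_force: [-0.5, -0.3, -1.4]
tcp_pos: [0.3875, 0.3593, 0.0053]
ft_force: [0.2, -1.3, -1.4]
```

```bash
for i in 1 2 3 4; do python3 -m jog '[[[0,0,1],[0,0,0],0.2],[[0,0,1],[0,0,0],0.2],[[0,0,1],[0,0,0],0.2]]' 20 |egrep 'pos|ft';done
```

```text
tcp_pos: [0.3874, 0.3593, 0.0043]
ft_force: [0.4, 0.5, -1.9]
tcp_pos: [0.3874, 0.3593, 0.0033]
ft_force: [-1.0, 0.0, -1.1]
tcp_pos: [0.3874, 0.3593, 0.0023]
ft_force: [0.1, -0.0, -0.8]
tcp_pos: [0.3877, 0.3595, 0.0018]
ft_force: [-0.2, 0.9, 1.3]
```

```bash
python3 -m jog '[[[0,0,0],[0,0,0],0.6],[[0,0,0],[0,0,0],0.6],[[0,0,0],[0,0,0],0.6],[[0,0,-20],[0,0,0],0.8],[[0,0,-60],[0,0,0],0.8],[[0,0,-80],[0,0,0],0.8],[[0,0,-80],[0,0,0],0.8],[[0,0,-80],[0,0,0],0.8]]' 15
python3 - <<'E'
from h import *
towards((.6009,-.2507),.06,.225)
E
```

```text
t: 27.08
tcp_pos: [0.3882, 0.36, 0.0829]
tcp_rot: [0.001, -0.213, 0.977, 0.001]
ft_force: [-0.4, 0.7, -0.6]
gripper_width: 0.0793
finger_force: 0.0
shift [  61.5 -643.7   22.2] turn z -1.3655967396035718 y-dir 2.0009959139862215 q6 -1.3176688831393002 tilt [ 0.002  0.002 -1.   ] t 27.0833
```

```bash
python3 -m jog '[[[61,-643,0],[0,0,1.776],0.9],[[61,-643,0],[0,0,1.776],0.9],[[61,-643,0],[0,0,1.776],0.9],[[61,-643,0],[0,0,1.776],0.9],[[61,-643,0],[0,0,1.776],0.9],[[61,-643,0],[0,0,1.776],0.9],[[61,-643,0],[0,0,1.776],0.9],[[61,-643,0],[0,0,1.776],0.9],[[61,-643,0],[0,0,1.776],0.9],[[61,-643,0],[0,0,1.776],0.9],[[61,-643,0],[0,0,1.776],0.9],[[61,-643,0],[0,0,1.776],0.9]]' 15
python3 - <<'E'
from h import *
towards((.6009,-.2507),.06,.225)
E
```

```text
t: 28.08
tcp_pos: [0.5514, -0.1147, 0.079]
tcp_rot: [-0.002, 0.513, 0.859, -0.0]
ft_force: [1.8, 0.1, -0.6]
gripper_width: 0.0836
finger_force: 0.0
shift [-143.3  -20.9   18.8] turn z 0.269535816287505 y-dir 0.4945358162875051 q6 -0.760061642366762 tilt [-0.003  0.001 -1.   ] t 28.0833
```

```bash
python3 -m jog '[[[-143,-21,0],[0,0,0.27],0.9],[[-143,-21,0],[0,0,0.27],0.9],[[-143,-21,0],[0,0,0.27],0.9],[[-143,-21,0],[0,0,0.27],0.9],[[-143,-21,20],[0,0,0.27],0.9],[[-143,-21,20],[0,0,0.27],0.9],[[-143,-21,20],[0,0,0.27],0.9]]' 15
python3 - <<'E'
from h import *
towards((.6009,-.2507),-.018,.225)
t=viewer.read_camera("top");cv2.imwrite("pics/t10.png",t)
hsv=cv2.cvtColor(t[240:295,205:255],cv2.COLOR_BGR2HSV);m=cv2.inRange(hsv,(170,110,100),(180,255,255))|cv2.inRange(hsv,(0,110,100),(6,255,255))
p=cv2.findNonZero(m);print(len(p),ray("top",p.mean((0,1))+[205,240],.042))
a=t[225:300,195:310];cv2.imwrite("pics/p10.png",cv2.resize(a,None,fx=5,fy=5,interpolation=cv2.INTER_CUBIC))
E
```

```text
t: 28.67
tcp_pos: [0.6005, -0.2474, 0.0576]
tcp_rot: [-0.003, 0.621, 0.784, -0.001]
ft_force: [0.1, -0.2, -0.3]
gripper_width: 0.0832
finger_force: 0.0
shift [-3.6  0.  75.6] turn z 0.005647358244963874 y-dir 0.23064735824496385 q6 -0.6739744579780412 tilt [-0.006  0.003 -1.   ] t 28.6667
76 [0.41041883 0.37150746 0.042     ]
```

View pics/p10.png

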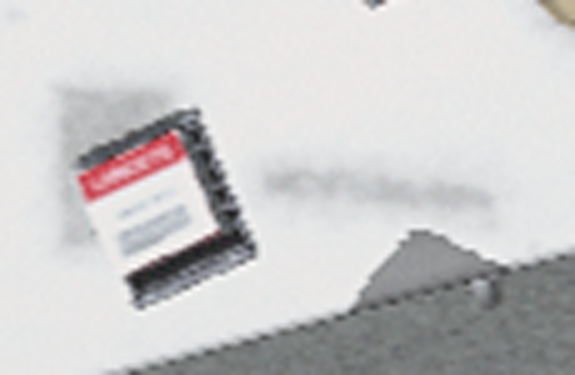

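The carton stands in the square cradle, its top face centred at crop (150,202), with both stops visible. Now I'll lower onto the dish.

```bash
python3 - <<'E'
from h import *
q=np.array([(80,170),(180,130),(217,235),(125,272)])
q=(q+.5)/5-.5+[195,225]
P=np.array([ray("top",p,.042)[:2] for p in q]);e=np.roll(P,-1,0)-P;print(P.mean(0),np.linalg.norm(e,axis=1),np.arctan2(e[:,1],e[:,0])%np.pi)
E
python3 -m jog '[[[-3,0,25],[0,0,0],0.9],[[-3,0,50],[0,0,0],0.9],[[-3,0,62],[0,0,0],0.9],[[-3,0,66],[0,0,0],0.9],[[-3,0,68],[0,0,0],0.9],[[-3,0,70],[0,0,0],0.9],[[-3,0,70],[0,0,0],0.9]]' 15
```

```text
[0.38896536 0.35881922] [0.06338469 0.0664525  0.05795122 0.06652034] [1.95638111 0.37008339 1.95517173 0.45183018]
t: 29.3
tcp_pos: [0.6039, -0.2513, -0.0071]
tcp_rot: [0.001, 0.621, 0.784, 0.0]
ft_force: [-0.2, -0.7, 0.2]
gripper_width: 0.0833
finger_force: 0.0
```

```bash
python3 -m jog '[[[0,-2,4],[0,0,0],0.9],[[0,-2,7],[0,0,0],0.9],[[0,-2,9],[0,0,0],0.9],[[0,-2,9],[0,0,0],0.9]]' 15 | egrep 'pos|ft'
python3 -m jog '[[[0,0,0],[0,0,0],0.1],[[0,0,0],[0,0,0],0.1],[[0,0,0],[0,0,0],0.1],[[0,0,0],[0,0,0],0.1],[[0,0,0],[0,0,0],0.1],[[0,0,0],[0,0,0],0.1]]' 12
```

```text
tcp_pos: [0.6008, -0.2516, -0.0181]
ft_force: [-0.3, -0.3, 0.0]
t: 30.13
tcp_pos: [0.6013, -0.2517, -0.0174]
tcp_rot: [0.0, 0.621, 0.784, 0.0]
ft_force: [-0.5, -0.4, 1.0]
gripper_width: 0.059
finger_force: 12.0
```

```bash
python3 -m jog '[[[0,0,-10],[0,0,0],0.1],[[0,0,-40],[0,0,0],0.1],[[0,0,-80],[0,0,0],0.1],[[0,0,-100],[0,0,0],0.1],[[0,0,-100],[0,0,0],0.1]]' 12
python3 - <<'E'
from h import *
towards((.389,.3588),.06,2.0)
E
```

```text
t: 30.55
tcp_pos: [0.6041, -0.253, 0.0909]
tcp_rot: [0.006, 0.621, 0.784, 0.001]
ft_force: [1.0, 0.0, 1.3]
gripper_width: 0.059
finger_force: 12.0
shift [645.  -69.6  25.6] turn z 1.3726057360777633 y-dir 0.23101308248797037 q6 -0.6795990527003946 tilt [ 0.01  -0.005 -1.   ] t 30.55
```

```bash
python3 -m jog '[[[643,-70,0],[0,0,-1.77],0.1],[[643,-70,0],[0,0,-1.77],0.1],[[643,-70,0],[0,0,-1.77],0.1],[[643,-70,0],[0,0,-1.77],0.1],[[643,-70,0],[0,0,-1.77],0.1],[[643,-70,0],[0,0,-1.77],0.1],[[643,-70,0],[0,0,-1.77],0.1],[[643,-70,0],[0,0,-1.77],0.1],[[643,-70,0],[0,0,-1.77],0.1],[[643,-70,0],[0,0,-1.77],0.1],[[643,-70,0],[0,0,-1.77],0.1],[[643,-70,0],[0,0,-1.77],0.1]]' 12
python3 - <<'E'
from h import *
towards((.389,.3588),.06,2.0)
E
```

```text
t: 31.55
tcp_pos: [0.4334, 0.2214, 0.0824]
tcp_rot: [0.0, -0.083, 0.997, -0.0]
ft_force: [0.4, -0.4, -0.8]
gripper_width: 0.0586
finger_force: 12.0
shift [ 21.  142.8  22.4] turn z -0.2629928704724327 y-dir 1.7370071295275673 q6 -1.3345787590967244 tilt [ 0. -0. -1.] t 31.55
```

```bash
python3 -m jog '[[[21,143,0],[0,0,-0.26],0.1],[[21,143,0],[0,0,-0.26],0.1],[[21,143,0],[0,0,-0.26],0.1],[[21,143,0],[0,0,-0.26],0.1],[[21,143,0],[0,0,-0.26],0.1],[[21,143,15],[0,0,-0.26],0.1],[[21,143,15],[0,0,-0.26],0.1],[[21,143,15],[0,0,-0.26],0.1]]' 12
python3 - <<'E'
from h import *
towards((.389,.3588),.038,2.0)
E
```

```text
t: 32.22
tcp_pos: [0.3908, 0.3563, 0.0664]
tcp_rot: [-0.001, -0.208, 0.978, -0.001]
ft_force: [-0.5, -0.2, 0.1]
gripper_width: 0.0584
finger_force: 12.0
shift [ 0.5  3.  28.4] turn z -0.009674622361426799 y-dir 1.9903253776385732 q6 -1.3150675849826754 tilt [-0.002 -0.002 -1.   ] t 32.2167
```

```bash
python3 -m jog '[[[0,1,10],[0,0,0],0.1],[[0,1,20],[0,0,0],0.1],[[0,1,25],[0,0,0],0.1],[[0,1,27],[0,0,0],0.1],[[0,1,28],[0,0,0],0.1],[[0,1,28],[0,0,0],0.1]]' 12 |egrep 'pos|ft'
for i in 1 2 3; do python3 -m jog '[[[0,0,1],[0,0,0],0.1],[[0,0,1],[0,0,0],0.1],[[0,0,1],[0,0,0],0.1]]' 12 |egrep 'pos|ft';done
```

```text
tcp_pos: [0.3907, 0.3584, 0.0392]
ft_force: [-0.0, -0.8, 0.4]
tcp_pos: [0.3909, 0.3587, 0.0387]
ft_force: [-0.2, 0.2, 0.3]
tcp_pos: [0.3907, 0.3586, 0.0374]
ft_force: [-0.4, 0.4, -0.8]
tcp_pos: [0.3907, 0.3585, 0.0363]
ft_force: [-0.1, -0.1, -0.5]
```

```bash
for i in 1 2 3; do python3 -m jog '[[[0.5,0,1],[0,0,0],0.1],[[0.5,0,1],[0,0,0],0.1],[[0.5,0,1],[0,0,0],0.1]]' 12 |egrep 'pos|ft';done
```

```text
tcp_pos: [0.3902, 0.3583, 0.0353]
ft_force: [0.3, 0.4, -0.3]
tcp_pos: [0.3897, 0.3581, 0.0343]
ft_force: [0.7, -0.3, -0.5]
tcp_pos: [0.3895, 0.358, 0.0336]
ft_force: [0.8, 0.1, -0.1]
```

```bash
python3 -m jog '[[[0,0,0.7],[0,0,0],0.1],[[0,0,0.7],[0,0,0],0.1],[[0,0,0.7],[0,0,0],0.1]]' 12 |egrep 'pos|ft'
```

```text
tcp_pos: [0.3895, 0.358, 0.0335]
ft_force: [-2.0, -0.7, 6.1]
```

Contact. Release it, retreat clear and take a look.

```bash
python3 -m jog '[[[0,0,0],[0,0,0],0.5],[[0,0,0],[0,0,0],0.5],[[0,0,0],[0,0,0],0.5],[[0,0,-20],[0,0,0],0.6],[[0,0,-60],[0,0,0],0.6],[[0,0,-80],[0,0,0],0.6],[[0,-40,-80],[0,0,0],0.6],[[0,-360,-80],[0,0,0],0.6],[[0,-360,-80],[0,0,0],0.6],[[0,-360,-80],[0,0,0],0.6],[[0,-360,-80],[0,0,0],0.6],[[0,-360,-80],[0,0,0],0.6]]' 12
python3 -m jog '[[[0,-200,0],[0,0,0],0.6],[[0,-200,0],[0,0,0],0.6],[[0,-200,0],[0,0,0],0.6],[[0,-200,0],[0,0,0],0.6],[[0,-200,0],[0,0,0],0.6],[[0,-200,0],[0,0,0],0.6],[[0,-200,0],[0,0,0],0.6]]' 12
python3 - <<'E'
from h import *
t=viewer.read_camera("top");s=viewer.read_camera("side");cv2.imwrite("pics/t11.png",t);cv2.imwrite("pics/s11.png",s)
a=cv2.resize(t[165:295,200:310],None,fx=4,fy=4,interpolation=cv2.INTER_CUBIC)[:520,:440]
b=cv2.resize(s[235:365,285:475],None,fx=1.8,fy=1.8,interpolation=cv2.INTER_CUBIC)
o=np.zeros((520,800,3),np.uint8);o[:,:440]=a;o[:234,445:445+342]=b;cv2.imwrite("pics/f.png",o)
E
```

```text
t: 35.47
tcp_pos: [0.491, 0.1293, 0.1125]
tcp_rot: [0.0, -0.209, 0.978, 0.0]
ft_force: [0.7, 0.4, -0.1]
gripper_width: 0.0701
finger_force: 0.0
t: 36.05
tcp_pos: [0.5722, -0.0529, 0.1117]
tcp_rot: [-0.001, -0.207, 0.978, 0.0]
ft_force: [0.2, 0.0, 0.6]
gripper_width: 0.0702
finger_force: 0.0
```

View pics/f.png

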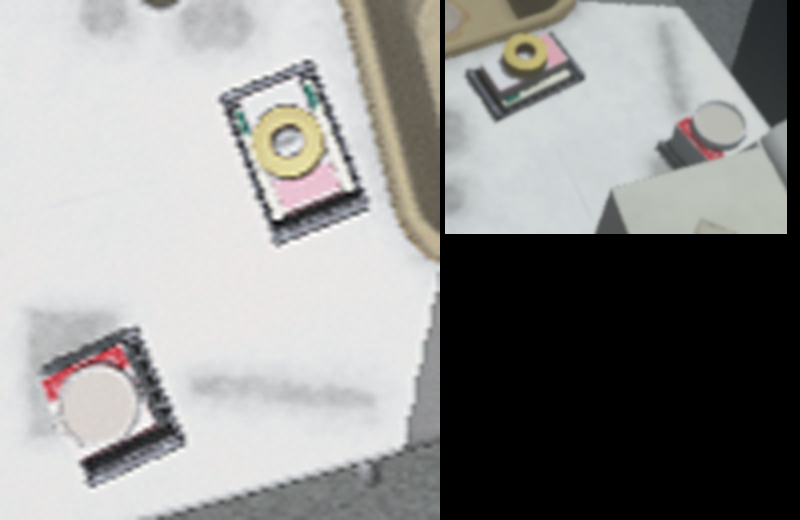

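Run:
```python
from h import *
H=-.009
def P(L,z): return np.mean([ray("top",(np.array(p)+.5)/4-.5+[200,165],z+H)[:2] for p in L],0).round(4)
print("cradle",P([(222,97),(312,62),(366,208),(278,243)],.010))
print("tape",P([(289,142)],.053))
print("book bottom edge",P([(276,216),(354,188)],.014))
c=P([(222,97),(312,62),(366,208),(278,243)],.010);v=np.array([np.cos(.385),np.sin(.385)]);print("expect",c-v*.0465)
print("box bottom",P([(282,212),(343,188)],.034),"expect from cradle",c-v*.048)
print("dish",P([(98,405)],.065),"carton .389 .3588; cradle",P([(40,372),(137,328),(185,440),(92,486)],.01))
g=np.array(cv2.imread("pics/top0.png"),int);h=np.array(cv2.imread("pics/t11.png"),int)
print("bottles diff",np.abs(g-h)[130:168,230:276].mean())
```

```text
cradle [0.583  0.2228]
tape [0.5841 0.2222]
book bottom edge [0.5431 0.2055]
expect [0.53990387 0.2053365 ]
box bottom [0.5421 0.2055] expect from cradle [0.53851368 0.20477316]
dish [0.386  0.3573] carton .389 .3588; cradle [0.3856 0.3576]
bottles diff 4.130053394355454
```

The picture shows both piles centred to within about 4 mm: tape at crop (289,142) and dish at (98,405). The robot is clear of everything and the bottles have not moved.

```bash
python3 -c "
from rig import bot
print(bot.job_done())"
```

```text
the job is handed in; nothing more can be done
None
```

Both piles are stowed and the job is handed in at about 36 s; the judge's verdict wasn't shown, but my last images put every item within about 4 mm of centre and the two bottles undisturbed.

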